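# Open the spring jaw of the pot holder to the red mark and hold it

### The arm

A 6-joint arm with a two-finger parallel gripper is mounted at the origin on the work surface. World frame = base frame: x ahead of the robot, y to its left, z up, the work surface at z = 0. Lengths are in m, angles in rad, forces in N, time in s.
With the tool pointing down it reaches from about 0.25 to 0.725 m from the base axis. Payload 4 kg.
Tool frame: the origin (TCP) lies midway between the tips of the shut fingers; the grasp point (between the pads) lies 19 mm behind it (grip_point_offset is the distance from the TCP to the grasp point, in m); z points along the fingers, y is the line along which they close (so a half turn about z gives the same grasp; the last joint's range is limited). The gripper opens to 85 mm and grips with 20 to 120 N. Pads are 22 mm wide; open, the fingers measure 114 mm over their backs; the gripper's body (76 mm by 85 mm) begins 54 mm behind the grasp point. The pads swing forward as they close: fully open they stand 13 mm farther back than shut.
Start: joints at [-1.304, 0.241, 0.005, 1.335, 0, 1.571], TCP at [0.132, -0.482, 0.231] pointing down, gripper open.
Joint ranges: [-2.72, 2.72], [-1.05, 1.87], [-1.09, 1.28], [-1.99, 2.15], [-1.42, 1.44], [-3.14, 3.14]. Speed limits (rad/s): [2.79, 2.79, 3.14, 3.14, 3.14, 3.14].

### API

Orientations are given as a unit quaternion [x, y, z, w].
In Python, from plant import read_state, get_image, close_job, grip_point_offset gives the robot as it stands.
- The arm moves only by the shell command python3 -m pendant 'ROWS' [OPENING] [FORCE]. ROWS is JSON, a list of rows, each a list of 2 entries, a list of its own where there are three numbers: the shift along the tool's x, y, z in mm, then the turn, a rotation vector about the tool's x, y, z in degrees. In form: [[[x, y, z], [wx, wy, wz]], ...]. A call has 1 to 12 rows; each row shifts and turns the commanded pose from where the row before left it, along the tool's axes as they then stand; what a row does not reach is not made up. A row lasts 1/10 s, in which the tool goes at most 50 mm and 8.59 degrees, less where a joint would pass 70% of its speed; a pose out of reach is approached as far as the arm can. A call with a gripper value outside its range is refused whole. OPENING is the gripper's target within -1 to 1 (shut at 1, half-way at 0, fully open at -1), set as the call begins (- or left out, the last holds). The fingers move at their own pace and stop on an object; FORCE is the grip in N (left out, the last holds). Time passes only in rows, so rows that do not move let the fingers close. It gives the time, the measured TCP pose, the force, the opening and the grip force at its end, in the units of the state.
- read_state(): the state, without advancing time (a new reading comes with each control period).
- get_image(name): name is "side" or "top"; returns a dict with "color" (400x640x3 uint8, red, green, blue), "intrinsics" (3x3 intrinsics, pixels), "pose" (4x4, takes a point from camera to world coordinates). Camera axes: x right, y down, z forward; pixel columns grow to the right and rows downward; lengths in m; the calibration is good to about 2 mm. A picture is of the moment at which its call begins. There is no depth.
- close_job(): hands the job in; it is judged then, once.
The state is a dict: "clock": time; "joint_positions": joint angles; "qd": joint speeds; "tau": joint torques, N m; "tcp_pos": TCP position; "tcp_rot": TCP orientation; "force": force on the tool from outside, world axes, zero at the start; "torque": the same for the moment, N m; "gripper_width": finger opening in m; "grip_force": force on a finger pad.
Only numpy, scipy, OpenCV 4.12 (cv2) and the standard library are available. Lean on these libraries where they do the work, as an engineer would, in place of code of your own. Each camera call takes 0.05 s, during which the arm holds its last target. There are 200 camera calls.

### The job

A loop trimming tool has been left lying across the bed of the pot holder, in the way of its spring jaw. First lay the tool flat in the blue tray and let go of it; then take the wooden handle of the spring jaw, pull the jaw open until its yellow pointer stands on the red mark of the scale, and finish while still holding it there (let go, and it springs shut). Do not pull the jaw before the tool is in the tray, do not drop the tool from a height, and leave the bowl, the jar and the mug where they stand.

Things in the scene. Friction and masses are not known exactly. Their poses are not given: they have to be found in the camera images.
- holder: The pot holder, bolted down: grey flat bed 300 x 120 mm, long side along its x, top 20 mm above the table. Origin: centre of the underside, z up. An aluminium fixed jaw 90 mm wide stands on it at x = +120 to +146 mm, up to 70 mm above the table. A white scale with black lines runs along the bed's +y edge, centred at y = +48 mm.
- jaw: The spring jaw: slides along the holder's x only, opening towards the holder's -x up to 110 mm; starts shut, its origin at the holder's, same axes. Plate 70 mm wide, top 31 mm above the table, x = -30 to +90 mm; on it an upright jaw 90 mm wide at x = 74 to 89, top 75 mm high, and the wooden handle at x = 0. A spring pulls it shut: 5 N when shut, 0.8 N more per 10 mm.
- jaw_grip (a point): Point in the jaw's upright wooden handle, on its middle line, 15 mm below its top, 66 mm above the table. The handle is a plain block 16 mm thick along the jaw's x, 45 mm wide along its y, standing from 31 to 81 mm above the table.
- pointer (a point): The reading point of the jaw's pointer, a yellow bar 4 mm wide which juts out from the jaw plate to +y over the scale, 22 mm above the table; the point lies over the middle of the scale, at x = +50, y = +48 mm of the jaw.
- mark: The red mark: a flat red band on the scale, 10 mm wide along the holder's x and 22 mm across, 60 to 90 mm from the shut pointer towards the holder's -x, elsewhere each time. Origin: its middle; same axes as the holder. The jaw is right when the pointer's point lies within the band (5 mm either way of its middle along x).
- trimmer: The loose loop trimming tool, about 50 g, 200 mm long along its x: a straight wooden handle 120 mm long, 14 x 14 mm, flat-sided, with a flat steel wire loop up to 31 mm wide at each end. Origin: centre of the handle's underside. It starts lying across the bed, on its top (20 mm above the table), about 80 mm from the holder's middle towards -x, where the jaw would run into it.
- tray: The blue open tool tray, fixed: 260 x 150 mm outside (long side along its x), walls 30 mm high and 5 mm thick, floor 5 mm thick. Origin: centre of the underside.
- bowl: Bystander: terracotta bowl, 110 mm across, 55 mm high; origin under its centre.
- jar: Bystander: yellow glaze jar with white cap, 60 mm across, 80 mm high; origin under its centre.
- mug: Bystander: blue ceramic mug, 72 mm across, 80 mm high; origin under its centre.
There are look-alikes about, which are no part of the job. Leave any purple or turquoise look-alike of the trimmer alone.

How it is judged:
On the way, in this order (a step that is already met when the one before it is completed fails the run):
1. the trimming tool lies flat in the tray, let go, the jaw still shut (x of trimmer in the frame of tray between -0.06 and 0.06 m and y of trimmer in the frame of tray between -0.06 and 0.06 m and z of trimmer in the frame of tray between -0.005 and 0.025 m and angle between trimmer's own x axis and vertical between 1.45 and 1.69 rad and contact force between the fingers and trimmer below 0.1 N and linear speed of trimmer below 0.02 m/s and x of jaw in the frame of holder above -0.01 m), for 0.2 s.
2. the jaw is pulled open so that its pointer stands on the red mark (x of pointer in the frame of mark between -0.005 and 0.005 m and contact force between the fingers and jaw above 2 N), for 0.3 s.
At the end, for the whole second after the job is handed in: The tool lies flat in the tray, its middle within 60 mm of the tray's along both tray axes, let go; the pointer is at rest within 5 mm of the red mark's middle, held by the fingers (over 2 N) and nothing else; bowl, jar and mug within 30 mm of where they stood (all of step 2 and x of trimmer in the frame of tray between -0.06 and 0.06 m and y of trimmer in the frame of tray between -0.06 and 0.06 m and z of trimmer in the frame of tray between -0.005 and 0.025 m and angle between trimmer's own x axis and vertical between 1.45 and 1.69 rad and contact force between the fingers and trimmer below 0.1 N and linear speed of jaw below 0.01 m/s and contact force between each of trimmer, bowl, jar, mug and jaw below 0.1 N and distance of each of bowl, jar, mug from where it was at the start of the episode below 0.03 m); the arm keeps its last pose, push and grip.
It fails at once if the jaw pulled open by more than 15 mm while the tool is not in the tray (x of jaw in the frame of holder below -0.015 m and not (x of trimmer in the frame of tray between -0.06 and 0.06 m and y of trimmer in the frame of tray between -0.06 and 0.06 m and z of trimmer in the frame of tray between -0.005 and 0.025 m)).
It fails at once if the tool dropped (falling free at more than 0.9 m/s, about 40 mm) (contact force between the fingers and trimmer below 0.05 N and linear speed of trimmer above 0.9 m/s).
It fails at once if the bowl, the jar or the mug moved by more than 30 mm (distance of any of bowl, jar, mug from where it was at the start of the episode above 0.03 m).
It also fails if it takes over 64 s, if anything falls off the work surface, if the arm or the gripper's body presses on something with over 40 N, if the wrist force passes 120 N, or if a joint passes its speed limit or range.

## Working session

There is one attempt and no reset: what is moved stays moved. The work goes in short steps, Python scripts to look and compute and a shell command to move; the robot and the scene stay as the last step left them, time stands still between calls to the robot, and variables do not carry over. Pictures are saved under pics/ and viewed, at most 10 in all, crops included, and the job is handed in when it is done.

```bash
mkdir -p pics; ls
python3 - <<'E'
from plant import *
import cv2,json
print(read_state(),grip_point_offset)
for n in("top","side"):
    d=get_image(n);cv2.imwrite(f"pics/{n}0.png",d["color"][:,:,::-1]);print(d["intrinsics"],d["pose"])
E
```

```text
pics
{'clock': 0.0, 'joint_positions': array([-1.30403621e+00,  2.41447415e-01,  3.73535763e-03,  1.33520350e+00,
       -4.37594888e-06,  1.57079753e+00]), 'qd': array([ 2.25244001e-04,  1.28703615e-03,  4.66434677e-06,  4.32783030e-04,
       -4.17838543e-04, -3.09447218e-04]), 'tau': array([ 1.75713962e-03, -3.72315753e+01,  2.52408493e+01,  1.69476634e-02,
        1.14992440e-04,  3.29860427e-06]), 'tcp_pos': array([ 0.13163674, -0.48170882,  0.23040001]), 'tcp_rot': array([ 9.91117583e-01,  1.32984263e-01, -1.43082090e-04, -1.04991315e-03]), 'force': array([ 0.09842554, -0.14604663,  0.38853421]), 'torque': array([ 0.00115914, -0.04179802, -0.01376172]), 'grip_force': 0.0, 'gripper_width': 0.08557490624303721} 0.0187
[[362.14808615   0.         321.86177197]
 [  0.         362.14808615 196.42483674]
 [  0.           0.           1.        ]] [[-0.00194013 -0.99708312  0.07629872  0.43417163]
 [-0.99944798  0.00446393  0.0329212   0.03869828]
 [-0.03316577 -0.07619273 -0.99654137  0.82765774]
 [ 0.          0.          0.          1.        ]]
[[428.52440005   0.         323.14569696]
 [  0.         428.52440005 195.65148209]
 [  0.           0.           1.        ]] [[-0.78743335 -0.3294899   0.52094637 -0.10961189]
 [-0.61626191  0.43869527 -0.65403954  0.81838261]
 [-0.01303729 -0.83605195 -0.54849536  0.71433979]
 [ 0.          0.          0.          1.        ]]
```

View pics/top0.png

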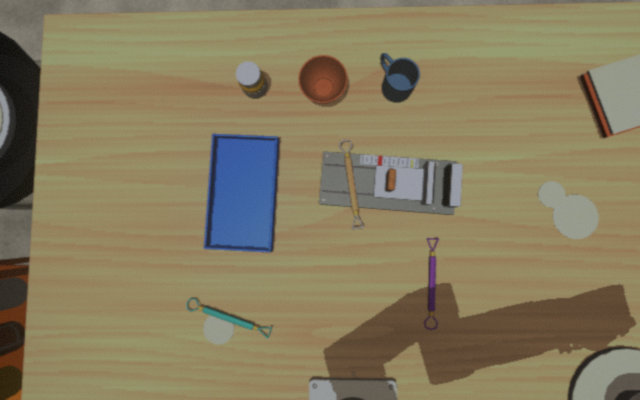

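View pics/side0.png

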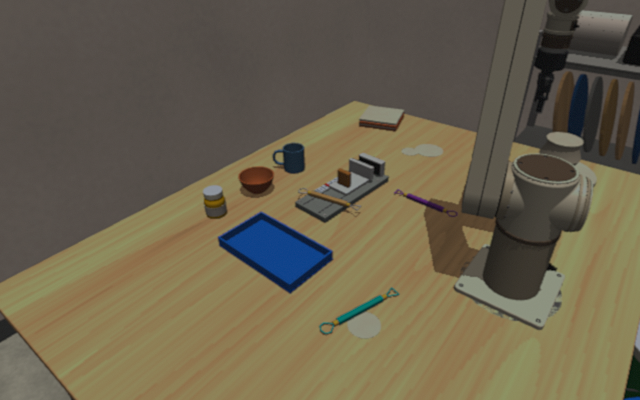

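Candidates for the tool: wooden one across the holder bed at (352,185), purple one at (432,283), turquoise one at (232,317). By the description I choose the wooden one. The tray is at (242,193), the jaw handle at (391,180) and the red mark near (380,160). I'll check them in one close crop.

```bash
cat > h.py <<'E'
import numpy as np,cv2
from plant import *
def w(d,uv,z):
    K,T=d["intrinsics"],d["pose"]; r=T[:3,:3]@np.linalg.solve(K,[uv[0],uv[1],1.]); o=T[:3,3]
    return o+r*(z-o[2])/r[2]
def px(d,p):
    K,T=d["intrinsics"],d["pose"]; c=K@(T[:3,:3].T@(np.array(p)-T[:3,3])); return c[:2]/c[2]
def crop(d,x0,y0,x1,y1,s,name):
    cv2.imwrite(name,cv2.resize(d["color"][y0:y1,x0:x1,::-1],None,fx=s,fy=s,interpolation=cv2.INTER_CUBIC))
E
python3 - <<'E'
from h import *
d=get_image("top");crop(d,310,130,470,240,5,"pics/c1.png")
hsv=cv2.cvtColor(d["color"],cv2.COLOR_RGB2HSV)
m=((hsv[:,:,0]>100)&(hsv[:,:,0]<125)&(hsv[:,:,1]>150)).astype(np.uint8)
m[:, :195]=0;m[:,290:]=0;m[:120]=0;m[260:]=0
r=cv2.minAreaRect(cv2.findNonZero(m));print(r)
b=cv2.boxPoints(r);P=np.array([w(d,p,.03)for p in b]);print(P,P.mean(0),np.linalg.norm(P[0]-P[1]),np.linalg.norm(P[1]-P[2]))
E
```

```text
((242.14212036132812, 192.51014709472656), (64.33609008789062, 113.99528503417969), 4.085616588592529)
[[0.38412953 0.32148601 0.03      ]
 [0.63943878 0.30870377 0.03      ]
 [0.62745694 0.16275198 0.03      ]
 [0.37416516 0.1788185  0.03      ]] [0.5062976  0.24294006 0.03      ] 0.25562902595412423 0.14644279003372004
```

View pics/c1.png

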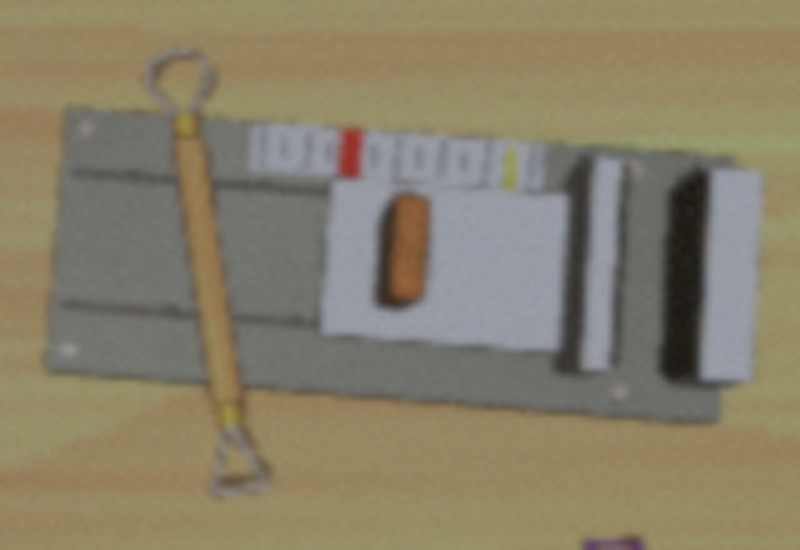

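The crop shows the wooden tool from (186,120) to (230,415) across the bed. The red mark is at (350,153), the yellow pointer at (512,170) and the jaw handle top at (408,248).

Run:
```python
from h import *
d=get_image("top")
f=lambda U,V,z:w(d,(310+(U+.5)/5-.5,130+(V+.5)/5-.5),z)
C=np.array([f(*p,.02)for p in[(67,107),(735,155),(718,422),(50,372)]]);print("holder",C.round(4),C.mean(0),np.linalg.norm(C[1]-C[0]),np.linalg.norm(C[2]-C[1]))
ex=(C[1]-C[0]+C[2]-C[3])[:2];a=np.arctan2(ex[1],ex[0]);R=np.array([[np.cos(a),-np.sin(a)],[np.sin(a),np.cos(a)]]);c=C.mean(0)[:2];print("yaw",np.degrees(a))
for n,p in dict(red=(350,153,.02),ptr=(512,170,.022),jh=(409,247,.081),t1=(186,120,.034),t2=(230,415,.034)).items():
    q=f(*p);print(n,q.round(4),(R.T@(q[:2]-c)).round(4))
a,b=f(186,120,.034),f(230,415,.034);print(np.linalg.norm(a-b),(a+b)/2,np.degrees(np.arctan2(*(a-b)[1::-1])))
from scipy.spatial.transform import Rotation as Q
s=read_state();print(s["tcp_pos"],Q.from_quat(s["tcp_rot"]).as_matrix().round(3))
```

```text
holder [[ 0.5989  0.0626  0.02  ]
 [ 0.5747 -0.235   0.02  ]
 [ 0.4559 -0.2241  0.02  ]
 [ 0.4791  0.0705  0.02  ]] [ 0.52713633 -0.08150294  0.02      ] 0.2986193477029022 0.11931233262886616
yaw -94.5779942170692
red [ 0.5769 -0.0644  0.02  ] [-0.0211  0.0483]
ptr [ 0.5683 -0.1359  0.022 ] [0.0509 0.0454]
jh [ 0.5268 -0.0803  0.081 ] [-0.0012 -0.0005]
t1 [0.5898 0.0095 0.034 ] [-0.0957  0.0552]
t2 [ 0.4592 -0.0088  0.034 ] [-0.0671 -0.0736]
0.13189071978641773 [5.24473052e-01 3.59286775e-04 3.40000000e-02] 7.956327702132892
[ 0.13173426 -0.48195115  0.23073749] [[ 0.965  0.264 -0.   ]
 [ 0.264 -0.965  0.001]
 [ 0.    -0.001 -1.   ]]
```

```bash
python3 -m pendant '[[[0,0,0],[0,0,7.3]],[[33,-30,0],[0,0,0]],[[33,-30,0],[0,0,0]],[[33,-30,0],[0,0,0]],[[33,-30,0],[0,0,0]],[[33,-30,0],[0,0,0]],[[33,-30,0],[0,0,0]],[[33,-30,0],[0,0,0]],[[33,-30,0],[0,0,0]],[[33,-30,0],[0,0,0]],[[33,-30,0],[0,0,0]],[[33,-30,0],[0,0,0]]]' 0 30
cat >> h.py <<'E'
from scipy.spatial.transform import Rotation as Q
def go(p,yaw=None):
    "remaining shift in tool axes mm, and tool-z turn deg, to world p / tool-x yaw deg"
    s=read_state();M=Q.from_quat(s["tcp_rot"]).as_matrix();y=np.degrees(np.arctan2(M[1,0],M[0,0]))
    if yaw is not None: dz=-(yaw-y);M=M@Q.from_rotvec([0,0,np.radians(dz)]).as_matrix()
    else: dz=0
    print("after turn",round(dz,2),"shift",(1e3*M.T@(np.array(p)-s["tcp_pos"])).round(1),"yaw",y.round(2),"z",M[:,2].round(3),"tcp",s["tcp_pos"].round(4),"F",s["force"].round(1),"w",round(s["gripper_width"],4),"g",round(s["grip_force"],1),"t",round(s["clock"],2))
E
python3 -c "
from h import *
go([.5245,.0004,.10],8)"
```

```text
clock: 1.4
tcp_pos: [0.4463, -0.1034, 0.2313]
tcp_rot: [0.998, 0.07, 0.0, 0.0]
force: [0.8, -1.0, -1.2]
gripper_width: 0.0425
grip_force: 0.0
after turn 0.0 shift [ 91.9 -91.9 131.3] yaw 8.0 z [ 0. -0. -1.] tcp [ 0.4463 -0.1034  0.2313] F [ 0.8 -1.  -1.2] w 0.0425 g 0.0 t 1.4
```

```bash
python3 -m pendant '[[[31,-31,0],[0,0,0]],[[31,-31,0],[0,0,0]],[[30,-30,0],[0,0,0]],[[0,0,40],[0,0,0]],[[0,0,40],[0,0,0]],[[0,0,40],[0,0,0]],[[0,0,30],[0,0,0]],[[0,0,0],[0,0,0]],[[0,0,0],[0,0,0]]]'
python3 - <<'E'
from h import *
go([.5245,.0004,.024],8)
d=get_image("top");crop(d,280,120,440,240,4,"pics/c2.png")
d=get_image("side");crop(d,250,120,410,240,4,"pics/s2.png")
E
```

```text
clock: 2.3
tcp_pos: [0.5236, -0.0012, 0.0814]
tcp_rot: [0.998, 0.07, -0.001, -0.0]
force: [0.1, -0.4, 0.8]
gripper_width: 0.0426
grip_force: 0.0
after turn -0.02 shift [ 1.2 -1.5 57.4] yaw 7.98 z [-0.001  0.    -1.   ] tcp [ 0.5236 -0.0012  0.0814] F [ 0.1 -0.4  0.8] w 0.0426 g 0.0 t 2.3
```

View pics/s2.png

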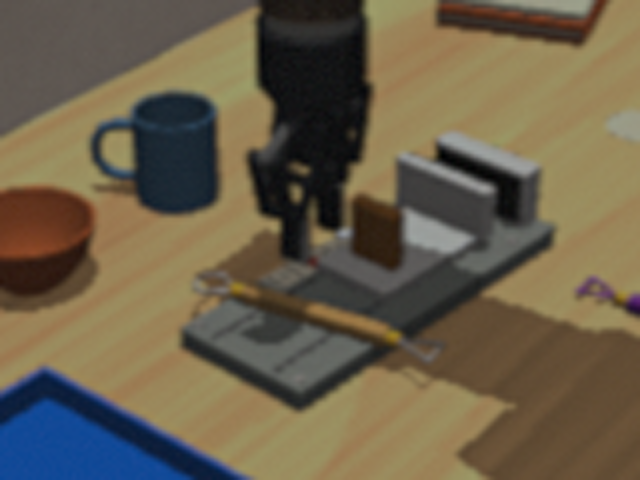

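The side crop shows the gripper above the tool, open fingers at about (315,240), with the tool's middle near (310,310) below and nothing in the way. I'll descend and grip.

```bash
python3 -m pendant '[[[1,-1.5,20],[0,0,0]],[[0,0,20],[0,0,0]],[[0,0,12],[0,0,0]],[[0,0,5],[0,0,0]],[[0,0,0],[0,0,0]],[[0,0,0],[0,0,0]]]' && python3 -m pendant '[[[0,0,0],[0,0,0]],[[0,0,0],[0,0,0]],[[0,0,0],[0,0,0]],[[0,0,0],[0,0,0]],[[0,0,0],[0,0,0]],[[0,0,0],[0,0,0]]]' 1 30
python3 -c "
from h import *
go([.5245,.0004,.024],8)"
```

```text
clock: 3.0
tcp_pos: [0.5255, 0.0004, 0.0253]
tcp_rot: [0.998, 0.07, 0.001, 0.0]
force: [-0.1, -0.6, -0.1]
gripper_width: 0.0429
grip_force: 0.0
clock: 3.6
tcp_pos: [0.5253, 0.0004, 0.0251]
tcp_rot: [0.998, 0.07, 0.001, 0.0]
force: [-0.2, 0.3, 5.3]
gripper_width: 0.0132
grip_force: 31.4
after turn -0.01 shift [-0.8 -0.1  1.1] yaw 7.99 z [ 0.002  0.    -1.   ] tcp [5.253e-01 4.000e-04 2.510e-02] F [-0.2  0.3  5.3] w 0.0132 g 31.4 t 3.6
```

```bash
python3 -m pendant '[[[0,0,-15],[0,0,0]],[[0,0,-30],[0,0,0]],[[0,0,-30],[0,0,0]],[[0,0,-15],[0,0,0]],[[0,0,0],[0,0,5.7]],[[0,0,0],[0,0,5.6]],[[0,0,0],[0,0,0]],[[0,0,0],[0,0,0]]]'
python3 - <<'E'
from h import *
go([.506,.243,.11],-3.3)
d=get_image("side");crop(d,190,60,430,240,3,"pics/s3.png")
E
```

```text
clock: 4.4
tcp_pos: [0.5236, -0.0151, 0.1139]
tcp_rot: [1.0, -0.018, -0.0, -0.006]
force: [-0.4, 0.6, 0.2]
gripper_width: 0.0128
grip_force: 30.7
after turn 1.28 shift [ -32.4 -256.6    7.2] yaw -2.02 z [-0.001  0.013 -1.   ] tcp [ 0.5236 -0.0151  0.1139] F [-0.4  0.6  0.2] w 0.0128 g 30.7 t 4.4
```

View pics/s3.png

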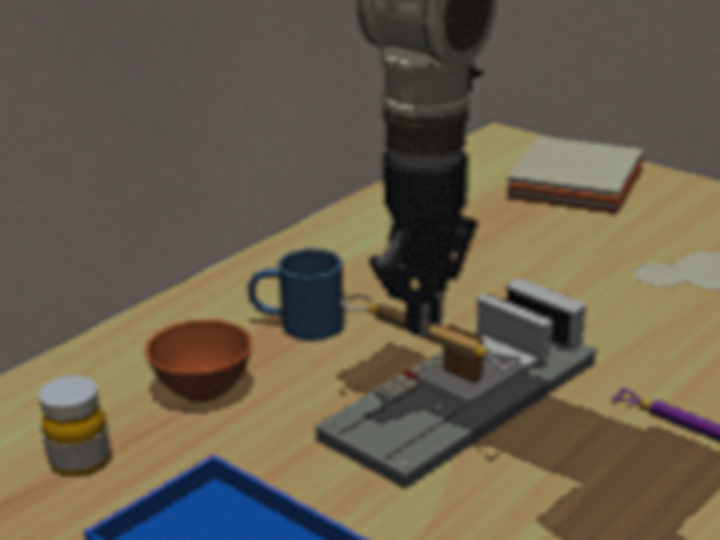

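The tool is held at its middle, level and clear of the bed (crop centre ≈ (425,325)). I'll settle, then check the pose, because it drifted a little during the turn.

```bash
python3 -m pendant '[[[0,0,0],[0,0,0]],[[0,0,0],[0,0,0]],[[0,0,0],[0,0,0]]]' >/dev/null
python3 -c "
from h import *
go([.506,.243,.11],-3.3);print(read_state()['joint_positions'],read_state()['qd'].round(3))"
```

```text
after turn 1.33 shift [ -32.7 -256.2    7.4] yaw -1.97 z [ 0.     0.013 -1.   ] tcp [ 0.5239 -0.0147  0.1142] F [-0.4 -0.3 -0.7] w 0.0133 g 30.7 t 4.75
[-0.0352995   0.36835137 -0.135187    1.06767892  0.01250929  3.14060952] [-0.002 -0.001  0.001 -0.001  0.    -0.001]
```

Joint 6 is at its limit in this direction, so I'll turn the other way by about 179°. The gripper is symmetric and the tool may lie either way round.

```bash
python3 -m pendant '[[[0,0,0],[0,0,-8]],[[0,0,0],[0,0,-8]],[[0,0,0],[0,0,-8]],[[0,0,0],[0,0,-8]],[[0,0,0],[0,0,-8]],[[0,0,0],[0,0,-8]],[[0,0,0],[0,0,-8]],[[0,0,0],[0,0,-8]],[[0,0,0],[0,0,-8]],[[0,0,0],[0,0,-8]],[[0,0,0],[0,0,-8]],[[0,0,0],[0,0,-8]]]' >/dev/null;  python3 -m pendant '[[[0,0,0],[0,0,-8]],[[0,0,0],[0,0,-8]],[[0,0,0],[0,0,-8]],[[0,0,0],[0,0,-8]],[[0,0,0],[0,0,-8]],[[0,0,0],[0,0,-8]],[[0,0,0],[0,0,-8]],[[0,0,0],[0,0,-8]],[[0,0,0],[0,0,-8]],[[0,0,0],[0,0,-8]],[[0,0,0],[0,0,0]],[[0,0,0],[0,0,0]]]'
python3 -c "
from h import *
go([.506,.243,.11],176.7);print(read_state()['joint_positions'],read_state()['qd'].round(3))"
```

```text
clock: 7.15
tcp_pos: [0.524, -0.0149, 0.1143]
tcp_rot: [0.054, 0.999, 0.006, -0.0]
force: [0.4, -1.2, -1.2]
gripper_width: 0.0129
grip_force: 30.7
after turn -2.85 shift [ 32.8 256.4   7.5] yaw 173.85 z [ 0.     0.012 -1.   ] tcp [ 0.524  -0.0149  0.1143] F [ 0.4 -1.2 -1.2] w 0.0129 g 30.7 t 7.15
[-0.0357044   0.36819374 -0.13512684  1.06769938  0.01248786  0.07172521] [-0.001 -0.001 -0.002 -0.    -0.001 -0.007]
```

```bash
python3 -m pendant '[[[0,0,0],[0.7,0,-2.8]],[[4,32,0],[0,0,0]],[[4,32,0],[0,0,0]],[[4,32,0],[0,0,0]],[[4,32,0],[0,0,0]],[[4,32,0],[0,0,0]],[[4,32,0],[0,0,0]],[[4,32,0],[0,0,0]],[[4,32,0],[0,0,0]],[[0,0,0],[0,0,0]],[[0,0,0],[0,0,0]],[[0,0,0],[0,0,0]]]'
python3 - <<'E'
from h import *
go([.506,.243,.011],176.7)
d=get_image("side");crop(d,190,60,430,300,2.5,"pics/s4.png")
E
```

```text
clock: 8.35
tcp_pos: [0.5062, 0.2416, 0.1142]
tcp_rot: [0.029, 1.0, -0.0, -0.001]
force: [0.1, -0.2, -0.1]
gripper_width: 0.013
grip_force: 30.7
after turn 0.01 shift [1.000e-01 1.500e+00 1.032e+02] yaw 176.71 z [-0.001 -0.    -1.   ] tcp [0.5062 0.2416 0.1142] F [ 0.1 -0.2 -0.1] w 0.013 g 30.7 t 8.35
```

View pics/s4.png

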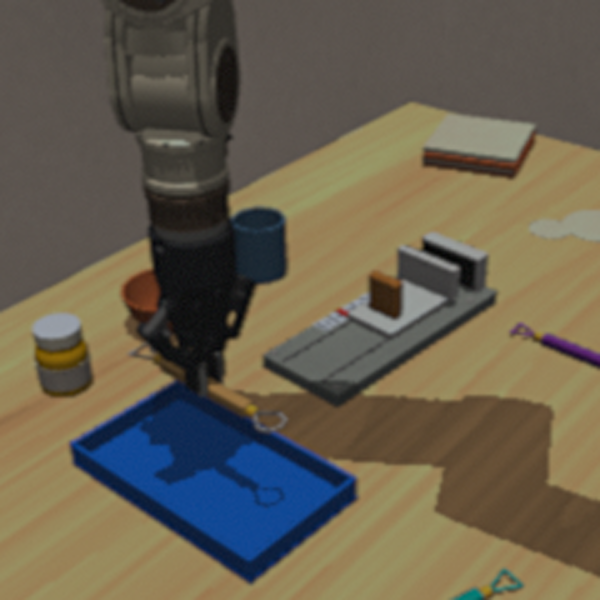

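The tool is held level above the tray and aligned with it (crop (210,385), shadow inside the tray). I'll lower it.

```bash
python3 -m pendant '[[[0,1.5,25],[0,0,0]],[[0,0,25],[0,0,0]],[[0,0,25],[0,0,0]],[[0,0,12],[0,0,0]],[[0,0,6],[0,0,0]],[[0,0,4],[0,0,0]],[[0,0,3],[0,0,0]],[[0,0,2],[0,0,0]],[[0,0,1],[0,0,0]],[[0,0,0],[0,0,0]],[[0,0,0],[0,0,0]]]'
```

```text
clock: 9.5
tcp_pos: [0.5066, 0.244, 0.0117]
tcp_rot: [0.028, 1.0, 0.0, -0.0]
force: [-0.6, 0.3, -0.4]
gripper_width: 0.0128
grip_force: 30.7
```

```bash
python3 -m pendant '[[[0,0,1],[0,0,0]],[[0,0,0],[0,0,0]],[[0,0,0],[0,0,0]]]'; python3 -m pendant '[[[0,0,0],[0,0,0]],[[0,0,0],[0,0,0]],[[0,0,0],[0,0,0]],[[0,0,0],[0,0,0]],[[0,0,-10],[0,0,0]],[[0,0,-20],[0,0,0]],[[0,0,-40],[0,0,0]],[[0,0,-40],[0,0,0]],[[0,0,-40],[0,0,0]],[[0,0,0],[0,0,0]],[[0,0,0],[0,0,0]]]' 0
python3 - <<'E'
from h import *
go([.527,-.081,.15])
d=get_image("side");crop(d,190,110,430,310,2.5,"pics/s5.png")
E
```

```text
clock: 9.8
tcp_pos: [0.5063, 0.2439, 0.0104]
tcp_rot: [0.028, 1.0, 0.0, -0.0]
force: [0.2, -0.7, 0.1]
gripper_width: 0.0133
grip_force: 30.7
clock: 10.9
tcp_pos: [0.5073, 0.2442, 0.1625]
tcp_rot: [0.028, 1.0, 0.001, 0.001]
force: [0.0, -0.8, -1.0]
gripper_width: 0.0427
grip_force: 0.0
after turn 0 shift [ -37.8 -323.7   11.9] yaw 176.8 z [ 0.003  0.002 -1.   ] tcp [0.5073 0.2442 0.1625] F [ 0.  -0.8 -1. ] w 0.0427 g 0.0 t 10.9
```

View pics/s5.png

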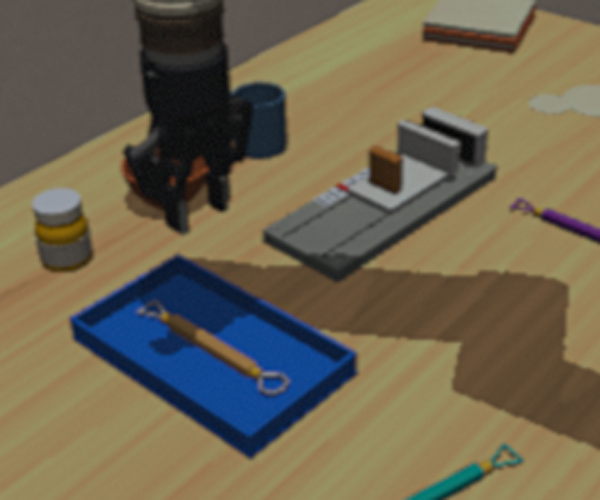

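The tool lies flat and free in the tray (crop (210,345)). Now the jaw handle.

```bash
python3 -m pendant '[[[0,0,0],[0,0,1.4]],[[-4,-32,0],[0,0,0]],[[-4,-32,0],[0,0,0]],[[-4,-32,0],[0,0,0]],[[-4,-32,0],[0,0,0]],[[-4,-32,0],[0,0,0]],[[-4,-32,0],[0,0,0]],[[-4,-32,0],[0,0,0]],[[-4,-32,0],[0,0,0]],[[-4,-32,0],[0,0,0]],[[-4,-32,0],[0,0,0]],[[0,0,0],[0,0,0]]]' - 60
python3 -m pendant '[[[0,0,0],[0,0,0]],[[0,0,0],[0,0,0]],[[0,0,0],[0,0,0]]]' >/dev/null
python3 -c "
from h import *
go([.527,-.081,.049],175.4);d=get_image('top');cv2.imwrite('pics/t6.png',d['color'][:,:,::-1])"
```

```text
clock: 12.15
tcp_pos: [0.5197, -0.0816, 0.1586]
tcp_rot: [0.043, 0.999, -0.0, -0.002]
force: [0.3, -0.6, -0.0]
gripper_width: 0.0426
grip_force: 0.0
after turn 0.08 shift [ -7.1  -3.2 110.8] yaw 175.48 z [-0.002  0.001 -1.   ] tcp [ 0.5204 -0.0773  0.1598] F [ 0.  -0.6  0.7] w 0.0428 g 0.0 t 12.45
```

```bash
python3 -m pendant '[[[-7,-3.2,0],[0,0,0]],[[0,0,25],[0,0,0]],[[0,0,25],[0,0,0]],[[0,0,25],[0,0,0]],[[0,0,20],[0,0,0]],[[0,0,11],[0,0,0]],[[0,0,5],[0,0,0]],[[0,0,0],[0,0,0]],[[0,0,0],[0,0,0]]]'
python3 -m pendant '[[[0,0,0],[0,0,0]],[[0,0,0],[0,0,0]],[[0,0,0],[0,0,0]],[[0,0,0],[0,0,0]],[[0,0,0],[0,0,0]],[[0,0,0],[0,0,0]]]' 1 60
python3 -c "
from h import *
go([.527,-.081,.049],175.4)"
```

```text
clock: 13.4
tcp_pos: [0.5283, -0.0822, 0.0502]
tcp_rot: [0.04, 0.999, 0.0, 0.001]
force: [-0.3, 0.3, 0.3]
gripper_width: 0.0426
grip_force: 0.0
clock: 14.0
tcp_pos: [0.5281, -0.0815, 0.0504]
tcp_rot: [0.04, 0.999, 0.001, 0.001]
force: [-0.4, 4.7, 5.0]
gripper_width: 0.0153
grip_force: 60.0
after turn 0.02 shift [1.2 0.4 1.4] yaw 175.42 z [ 0.001  0.001 -1.   ] tcp [ 0.5281 -0.0815  0.0504] F [-0.4  4.7  5. ] w 0.0153 g 60.0 t 14.0
```

```bash
python3 -m pendant '[[[0,5,0],[0,0,0]],[[0,9,0],[0,0,0]],[[0,10,0],[0,0,0]],[[0,10,0],[0,0,0]],[[0,10,0],[0,0,0]],[[0,10,0],[0,0,0]],[[0,8,0],[0,0,0]],[[0,5,0],[0,0,0]],[[0,3,0],[0,0,0]],[[0,1.5,0],[0,0,0]],[[0,0,0],[0,0,0]],[[0,0,0],[0,0,0]]]'
python3 - <<'E'
from h import *
go([.527,-.081,.049],175.4)
d=get_image("side");cv2.imwrite("pics/s7full.png",d["color"][:,:,::-1])
t=get_image("top");a=cv2.resize(t["color"][140:200,310:470,::-1],None,fx=5,fy=5,interpolation=cv2.INTER_CUBIC)
b=cv2.resize(d["color"][150:220,280:440,::-1],None,fx=4.2,fy=4.2,interpolation=cv2.INTER_CUBIC)
b=cv2.copyMakeBorder(b,0,0,0,800-b.shape[1],0);cv2.imwrite("pics/m7.png",np.vstack([a,b]))
E
```

```text
clock: 15.2
tcp_pos: [0.5337, -0.0144, 0.0505]
tcp_rot: [0.041, 0.999, -0.003, 0.001]
force: [-1.1, -9.6, 6.1]
gripper_width: 0.0155
grip_force: 59.8
after turn -0.14 shift [  1.4 -66.9   1.9] yaw 175.26 z [ 0.001 -0.007 -1.   ] tcp [ 0.5337 -0.0144  0.0505] F [-1.1 -9.6  6.1] w 0.0155 g 59.8 t 15.2
```

View pics/m7.png

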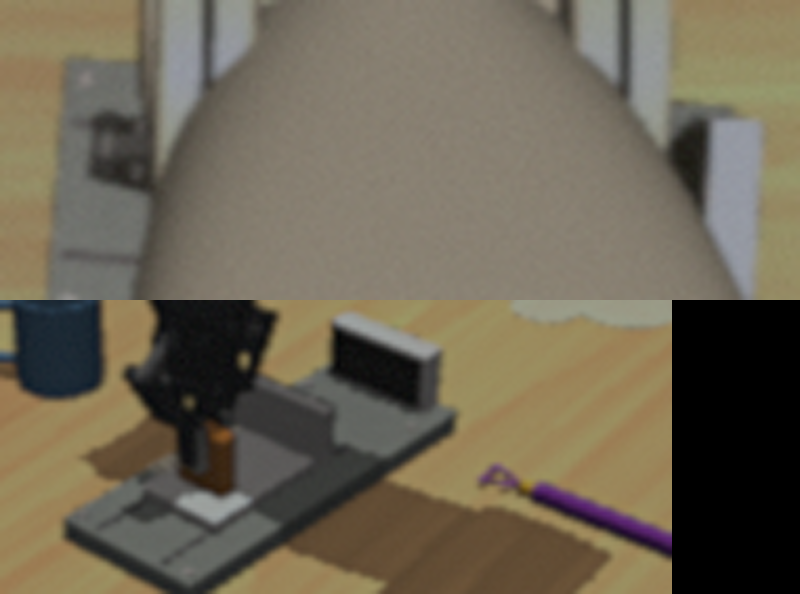

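The top camera is hidden by the arm. The side view shows the jaw open with the handle between the fingers (crop (210,455)). The TCP has travelled 67 mm and needs about 71.5 mm. I'll pull 4 mm more, then compare jaw corners in the side picture with the shut state.

```bash
python3 -m pendant '[[[0,2,0],[0,0,0]],[[0,2,0],[0,0,0]],[[0,0,0],[0,0,0]],[[0,0,0],[0,0,0]],[[0,0,0],[0,0,0]],[[0,0,0],[0,0,0]]]'
python3 - <<'E'
from h import *
go([.527,-.081,.049],175.4)
d=get_image("side");cv2.imwrite("pics/s8full.png",d["color"][:,:,::-1])
a=np.radians(-94.58);R=np.array([[np.cos(a),-np.sin(a)],[np.sin(a),np.cos(a)]]);c=np.array([.5271,-.0815])
P=lambda x,y,z:px(d,[*(R@[x,y]+c),z])
# panel: shut (side0) with t=0, now with t=.0715; overlay predicted corners
out=[]
for im,t in((cv2.imread("pics/side0.png"),0),(d["color"][:,:,::-1],.0715)):
    o=cv2.resize(im[145:215,290:400],None,fx=7,fy=7,interpolation=cv2.INTER_CUBIC)[:300] if 0 else cv2.resize(im[145:215,290:400],None,fx=4.2,fy=4.2,interpolation=cv2.INTER_CUBIC)
    for p in((.089,-.045,.075),(.074,-.045,.075),(-.03,-.035,.031),(.09,-.035,.031),(.008,-.0225,.081)):
        q=P(p[0]-t,p[1],p[2]);cv2.circle(o,tuple(int(v) for v in ((q-[290,145]+.5)*4.2)),3,(0,0,255),1)
    for p in((.146,-.045,.07),(-.15,-.06,.02),(.15,-.06,.02)):
        q=P(*p);cv2.circle(o,tuple(int(v) for v in ((q-[290,145]+.5)*4.2)),3,(0,255,0),1)
    out.append(o)
cv2.imwrite("pics/m8.png",np.vstack(out))
print((P(-.03-.0715,-.035,.031)-P(-.03-.0615,-.035,.031)),"px per 10mm")
E
```

```text
clock: 15.9
tcp_pos: [0.5341, -0.0106, 0.0505]
tcp_rot: [0.041, 0.999, -0.003, 0.001]
force: [-0.1, -10.1, 6.0]
gripper_width: 0.0152
grip_force: 59.8
after turn -0.15 shift [  1.4 -70.8   1.9] yaw 175.25 z [ 0.001 -0.007 -1.   ] tcp [ 0.5341 -0.0106  0.0505] F [ -0.1 -10.1   6. ] w 0.0152 g 59.8 t 15.9
[-2.34628856  1.48196935] px per 10mm
```

View pics/m8.png

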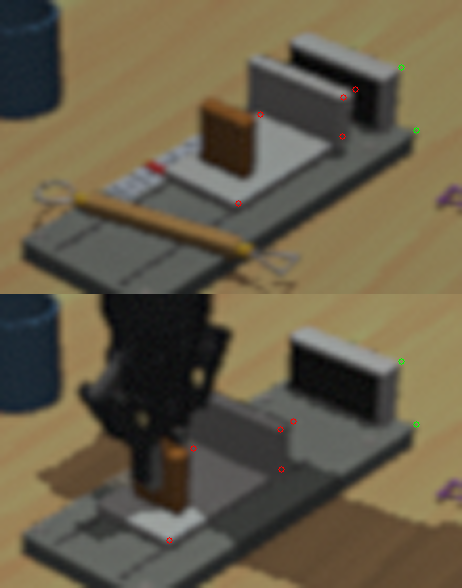

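The bottom panel shows the jaw corners falling on the predictions for 71.5 mm of travel, with the same small offset as the shut panel above. The jaw is held at rest, the measured TCP travel is 71.2 mm and the 10 N pull fits the spring. I'll hand it in.

```bash
python3 -m pendant '[[[0,0,0],[0,0,0]],[[0,0,0],[0,0,0]],[[0,0,0],[0,0,0]],[[0,0,0],[0,0,0]]]'; python3 -c "
from plant import *
print(close_job())"
```

```text
clock: 16.35
tcp_pos: [0.5341, -0.0106, 0.0505]
tcp_rot: [0.041, 0.999, -0.003, 0.001]
force: [-1.8, -9.5, 6.1]
gripper_width: 0.0154
grip_force: 59.8
the job is handed in; nothing more can be done
None
```

I handed the job in at 16.4 s: the trimming tool lies flat in the blue tray, let go, and the gripper still holds the jaw open about 71 mm, where I measured the red mark. The arm hid pointer and mark from both cameras, so that position rests on TCP travel, the 10 N pull and the jaw corners in the side view; no verdict came back.

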